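# Padlock the pastry kitchen's lock-up chest

## Task

Lock up the small steel ingredient chest: shut its lid, stand the open brass padlock on the chest's base plate with the two eye tabs in the gap under its shackle end, and press the shackle down through both eyes into the lock until it clicks and stays down. Be gentle: never force the lock, the tabs or the base plate (a firm fingertip is enough for the click, never more than 25 N), leave everything else on the counter where it is, and let go.

Things in the scene. Friction and masses are not known exactly. Their poses are not given: they have to be found in the camera images.
- chest: Fixed steel chest: box 150 x 240 x 100 mm (x, y, height) bolted on a base plate with levelling feet. x points from its front to its hinge side, z up; origin below the box, 30 mm under the base plate's top. The box spans x = -72 to +78 mm, the plate x = -165 to +85 mm and 140 mm to either side. The chest's height over the counter differs from run to run by up to 12 mm.
- ledge (a point): Point on the base plate's top, on its free ledge in front of the box, 135 mm in front of the chest's origin, midway across. Chest axes. The padlock is to stand on this plate, beneath the tabs. A small loose piping nozzle stands at the ledge's left (+y) end.
- eye (a point): Centre of the 10 mm round hole in the chest's fixed eye tab, at the tab's underside, 56 mm over the base plate, 22 mm in front of the box. Chest axes. The tab is a level plate 3 mm thick, 30 mm wide in y. The lid's equal tab lies right on top of it when shut, holes in line: together they fill 56 to 62 mm over the plate.
- tab_front (a point): Middle of the front edge of the fixed eye tab, at its underside, 25.5 mm in front of the eye's centre (towards -x). Chest axes.
- lid (a joint): Angle of the chest's lid, rad: 0 shut, growing as it opens upward; starts at 0.6 to 1.1. A stiff hinge: it stays where it is left and takes about 2 to 5 N at the front edge to push down. Steel sheet 153 x 246 x 5 mm with a short front skirt that carries the lid's eye tab.
- lid_hinge (a point): Middle of the lid's hinge line at the top of the box's far wall, at the underside of the lid (chest frame: +78, 0, +130.5 mm). Its axes turn with the lid.
- lid_edge (a point): Point on top of the lid, 10 mm in from the middle of its front edge: 143 mm from the hinge line and 5 mm above the lid's underside. Its axes turn with the lid. A good place to push.
- padlock: Open brass padlock, 0.29 to 0.47 kg, upright on the counter left or right of the chest. Body 52 x 26 x 52 mm (x, y, height), origin centre of underside. Shackle of 8 mm round bar in the plane y = 0: captive heel leg at x = -15 mm, free toe leg at x = +15 mm. Open, the gap between body top and toe end is 14 mm, entered from +x. With the heel leg against the tabs' front edge the toe is over the eye within 1 mm in x.
- shackle (a joint): How far the shackle is pressed into the padlock, m: 0 open (a spring of 3 to 5 N pushes it back there), 0.023 where the hidden pawl catches, 0.025 hard stop. From 0.012 on the pawl resists, rising to 8 to 16 N in all at about 0.019, then the force falls to 5 to 8 N until it clicks in at 0.023. Only a caught shackle stays down. The padlock can be lifted by it.
- bow (a point): Top of the shackle's half-round bow, moving with it: 108 mm over the padlock's underside when open, 85 mm when locked. The bow is 38 mm wide in x and 8 mm thick in y: it can be pinched across y or pressed from above. Axes as the padlock.
- toe (a point): Centre of the flat end of the shackle's toe leg, moving with it: 66 mm over the padlock's underside when open, 43 mm when locked. Axes as the padlock.
- small_lock: Bystander: smaller brass padlock, shut, 40 mm wide, on the other side of the chest.
- syrup: Bystander: amber bottle, 60 mm across, 150 mm tall.
- squeeze: Bystander: clear bottle, 56 mm across, 140 mm tall.
- jar: Bystander: low white jar, 68 mm across, 60 mm tall.
- spatula: Bystander: spatula lying on the counter, 260 mm long.
- nozzle: Bystander: steel piping nozzle, a 45 mm tall cone, 32 mm across, on the left end of the chest's ledge.
- ramekin: Bystander: white ramekin, 70 mm across, 50 mm tall.
Mind the look-alikes: they are no part of the job. What is shaped like the padlock but red or turquoise is not meant.

How it is judged:
By the outcome, as a careful person would: the job done as asked, in the order asked, and still so for the second after the job is handed in, with the robot touching nothing.
It also fails if it takes over 72 s, if anything falls off the work surface, if the arm or the gripper's body presses on something with over 40 N, if the wrist force passes 120 N, or if a joint passes its speed limit or range.

## Robot

A 6-joint arm with a two-finger parallel gripper is mounted at the origin on the work surface. World frame = base frame: x ahead of the robot, y to its left, z up, the work surface at z = 0. Lengths are in mm, angles in degrees, forces in N, time in s.
With the tool pointing down it reaches from about 325 to 925 mm from the base axis. Payload 3.1 kg.
Tool frame: the origin (TCP) lies at the very end of the fingers, on their centre line; the grasp point (between the pads) lies grasp_offset behind it (grasp_offset is the distance from the TCP to the grasp point, in mm); z points along the fingers, x is the direction in which the jaws open and shut, and the axes are right-handed (so a half turn about z gives the same grasp; the last joint's range is limited). The gripper opens to 85 mm and grips with 20 to 120 N. Pads are 22 mm wide; open, the fingers measure 114 mm over their backs; the gripper's body (76 mm by 85 mm) begins 54 mm behind the grasp point. The pads swing forward as they close: fully open they stand 13 mm farther back than shut.
Start: joints at [65.42, 12.427, 92.441, -0, 75.132, -6.429], TCP at [194.686, 593.916, 231.3] pointing down, gripper open.
Joint ranges: [-157.48, 157.48], [-44.54, 120.13], [17.64, 146.25], [-64.5, 244.5], [7.68, 150.69], [-147.95, 147.95]. Speed limits (degrees/s): [159.86, 159.86, 180, 180, 180, 180].

## Interface

Orientations are given as [roll, pitch, yaw] about the fixed x, y, z axes, in that order (R = Rz(yaw) Ry(pitch) Rx(roll)).
In Python, from station import * gives the robot as it stands. Calls block until the motion is done:
- goto(position, orientation): joint-space move of the TCP to a pose.
- move_l(position, attitude=None, speed=150): straight line of the TCP; attitude=None keeps the orientation; speed is the mean speed in mm/s.
- move_j(angles): joint-space move.
- grip(opening, squeeze=None): finger opening in mm; squeeze is the grip in N (None keeps the last); returns when the fingers have stopped.
- wait(seconds).
- solve_ik(position, orientation): joint angles nearest the present ones, or None.
- get_obs(): the state.
- get_image(name): name is "scene" or "top" or "wrist"; returns the picture (384x512x3 uint8, red, green, blue); there is no depth.
- get_calibration(name): a dict with "fx", "fy", "cx", "cy" (pixels), "D" ([k1, k2, p1, p2, k3] as OpenCV has them; the pictures are not rectified), "R" (3x3) and "t" (3): a world point X has camera coordinates R X + t; the wrist camera has in their place "mount" (4x4, takes a point from camera to tool coordinates, whose origin is the TCP and whose axes are the tool frame's). Camera axes: x right, y down, z forward; pixel columns grow to the right and rows downward; lengths in mm; the calibration is good to about 2 mm. A picture is of the moment at which its call begins: read the wrist's pose just before it. get_calibration takes no time and is no camera call.
A pose or a line that the arm cannot do raises Unreachable and nothing moves.
- sign_off(): hands the job in, once; it reports no verdict.
Trained networks look in the newest picture that a camera, given by its name, has taken for a name from the list of things; names that differ only in an ending like _2 or _b are one class to them, and where a whole thing is asked for, a point or a joint stands for the part that bears it (a point fixed in the world has none). Each returns a list of dicts, best first, with "score" (0 to 1); they miss things now and then, are a little off and sometimes report something else, mostly with a low value. They report only what shows in the picture. A call takes as long as a camera call. They do not tell look-alikes from the thing itself.
- spot_in(name, camera): "extent" ([centre column, centre row, width, height] in pixels, round what is visible of it).
- regions_of(name, camera): "region" (384x512 bool, what is visible of it) and "extent" ([centre column, centre row, width, height] in pixels, round what is visible of it).
The state is a dict: "t": time; "joint_pos": joint angles; "qvel": joint speeds; "effort": joint torques, N m; "tcp_pos": TCP position; "ee_rot": TCP orientation; "wrist_force": force on the tool from outside, world axes, zero at the start; "moment": the same for the moment, N m; "grip_width": finger opening in mm.
Only numpy, scipy, OpenCV 4.12 (cv2) and the standard library are available. Lean on these libraries where they do the work, as an engineer would, in place of code of your own. Each camera call takes 0.05 s, during which the arm holds its last target.

## Working session

There is one attempt and no reset: what is moved stays moved. The work goes in short steps, each a Python script; the robot and the scene stay as the last script left them, time stands still between calls to the robot, and variables do not carry over. Pictures are saved under pics/ and viewed, and the job is handed in when it is done.

```bash
mkdir -p pics; ls; python3 - <<'E'
from station import *
import cv2
o=get_obs(); print(o)
for n in ["scene","top","wrist"]:
    im=get_image(n); cv2.imwrite(f"pics/a_{n}.png",im[:,:,::-1]); print(n,get_calibration(n))
E
```

```text
pics
{'t': 0.0, 'joint_pos': array([ 6.54199869e+01,  1.24768764e+01,  9.25284372e+01, -1.52507232e-03,
        7.51302407e+01, -6.42836217e+00]), 'qvel': array([ 0.01581039,  0.03453024, -0.10538682, -0.04277175,  0.08440081,
       -0.04006447]), 'effort': array([-1.28363445e-03, -3.96846700e+01, -3.03850543e+01, -8.59476791e-05,
        9.79148346e-03,  8.02968742e-06]), 'tcp_pos': array([194.3554982 , 593.16589496, 229.96734114]), 'ee_rot': array([-1.79986287e+02,  1.34866945e-01,  7.18487583e+01]), 'wrist_force': array([-0.30631476,  0.41192574, -0.03041053]), 'moment': array([0.01775869, 0.03465052, 0.01442382]), 'grip_width': 85.37799021936041}
scene {'fx': 356.27336666951504, 'fy': 356.27336666951504, 'cx': 254.63197344550503, 'cy': 191.4518651565704, 'D': array([0.0077468, 0.       , 0.       , 0.       , 0.       ]), 'R': array([[-0.06452039,  0.99787884, -0.00865628],
       [ 0.8655071 ,  0.05163959, -0.49822768],
       [-0.49672386, -0.03963792, -0.86700303]]), 't': array([  49.50841544, -406.75059984, 1482.02781527])}
top {'fx': 449.2263512424326, 'fy': 449.22635124243
[... 174 characters left out ...]
.0180133 ],
       [-0.99267576,  0.01641326, -0.11968891],
       [ 0.1193529 , -0.02011963, -0.99264802]]), 't': array([   2.25746626,  540.44888616, 1276.00573432])}
wrist {'fx': 321.5829955340679, 'fy': 321.5829955340679, 'cx': 252.3648064436293, 'cy': 192.0548663770902, 'D': array([0.00144408, 0.        , 0.        , 0.        , 0.        ]), 'mount': array([[ 9.99999987e-01, -5.80869494e-06,  1.62890517e-04,
        -6.09970384e-01],
       [-3.81821144e-05,  9.63209489e-01,  2.68751704e-01,
        -6.91963227e+01],
       [-1.58458788e-04, -2.68751706e-01,  9.63209476e-01,
        -1.42664638e+02],
       [ 0.00000000e+00,  0.00000000e+00,  0.00000000e+00,
         1.00000000e+00]])}
```

View pics/a_scene.png

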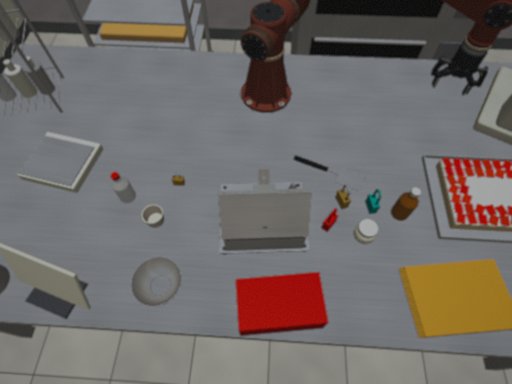

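View pics/a_top.png

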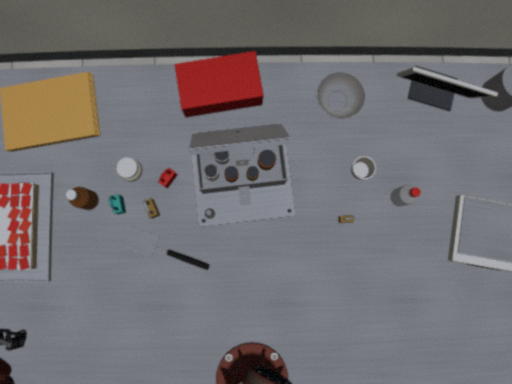

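View pics/a_wrist.png

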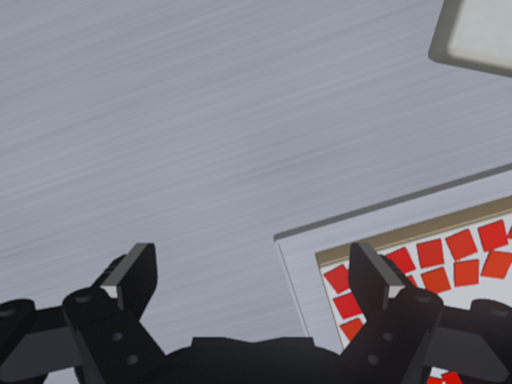

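The top view shows the chest near (242,175), the open brass padlock at (152,208), the shut small lock at (346,218), red and turquoise decoys at (167,178) and (117,204), and the nozzle at (209,213).

```bash
cat > h.py <<'E'
import numpy as np, cv2
from scipy.spatial.transform import Rotation as Rn
from station import *
def cam(name,obs=None):
    c=get_calibration(name); K=np.array([[c['fx'],0,c['cx']],[0,c['fy'],c['cy']],[0,0,1]])
    if 'mount' in c:
        T=np.eye(4); T[:3,:3]=Rn.from_euler('xyz',obs['ee_rot'],degrees=True).as_matrix(); T[:3,3]=obs['tcp_pos']
        M=np.linalg.inv(T@c['mount']); R,t=M[:3,:3],M[:3,3]
    else: R,t=c['R'],c['t']
    return K,c['D'],np.array(R),np.array(t)
def proj(P,C):
    K,D,R,t=C
    p,_=cv2.projectPoints(np.atleast_2d(np.array(P,float)),cv2.Rodrigues(R)[0],t,K,D); return p[:,0]
def unproj(uv,z,C):
    K,D,R,t=C
    n=cv2.undistortPoints(np.array(uv,float).reshape(-1,1,2),K,D)[:,0]
    d=np.c_[n,np.ones(len(n))]@R; o=-R.T@t
    return o+d*((z-o[2])/d[:,2])[:,None]
def fk():
    o=get_obs(); return o
E
python3 - <<'E'
from h import *
im=cv2.imread('pics/a_top.png')
cv2.imwrite('pics/b_chest.png',cv2.resize(im[115:235,175:305],None,fx=6,fy=5,interpolation=cv2.INTER_CUBIC)[:600])
cv2.imwrite('pics/b_lock.png',cv2.resize(im[150:235,100:230],None,fx=6,fy=6,interpolation=cv2.INTER_CUBIC))
s=cv2.imread('pics/a_scene.png')
cv2.imwrite('pics/b_sc.png',cv2.resize(s[150:260,210:400],None,fx=4,fy=4,interpolation=cv2.INTER_CUBIC))
C=cam('top')
print(unproj([[152,208],[346,218],[242,175],[187,258]],0,C))
for n in ['padlock','chest','lid']:
  for cam_ in ['top','scene']:
    print(n,cam_,[(round(d['score'],2),np.round(d['extent'],1)) for d in spot_in(n,cam_)][:5])
E
```

```text
[[ 499.63852491  286.15072644    0.        ]
 [ 459.72833625 -291.59166814    0.        ]
 [ 594.44317658   16.88570963    0.        ]
 [ 350.63971742  182.47214187    0.        ]]
padlock top [(0.62, array([119.7, 204.7,  20.7,  25.3])), (0.61, array([167.3, 175.9,  17.5,  18.8])), (0.45, array([151.1, 207.6,  14.1,  21.1])), (0.4, array([237.3, 145.8, 102.8,  47.2]))]
padlock scene [(0.81, array([343.4, 197.1,  17.1,  20.2])), (0.72, array([373.9, 200.5,  13.8,  21.2])), (0.52, array([328.5, 219.4,  18.4,  18.9]))]
chest top [(0.8, array([240.7, 176.2, 106.8, 102.5]))]
chest scene [(0.63, array([265.9, 209.4,  93.9,  87.9])), (0.18, array([262.9, 204.3,  94.5,  72.8]))]
lid top [(0.73, array([240.8, 144.1, 102.3,  40.1]))]
lid scene [(0.79, array([266.1, 201.8,  92.5,  70.6]))]
```

View pics/b_chest.png

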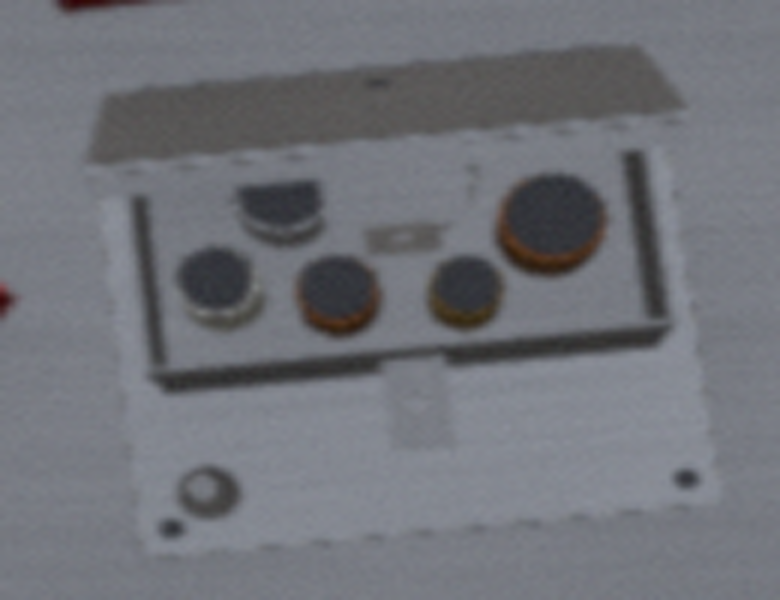

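View pics/b_lock.png

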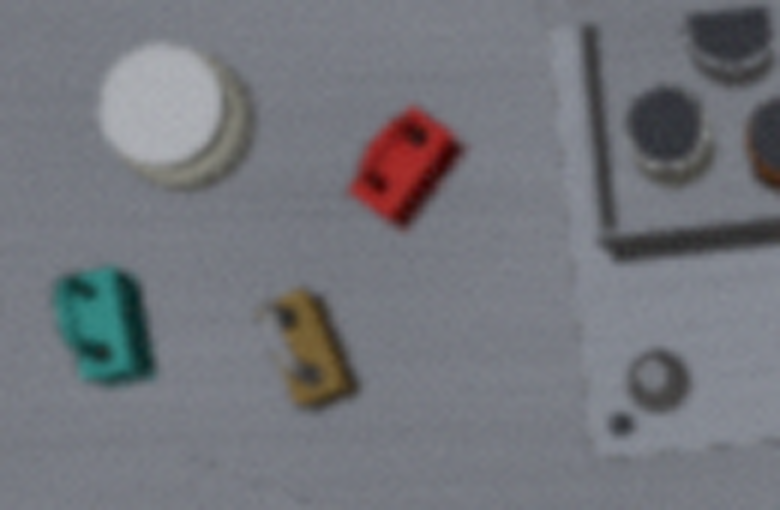

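View pics/b_sc.png

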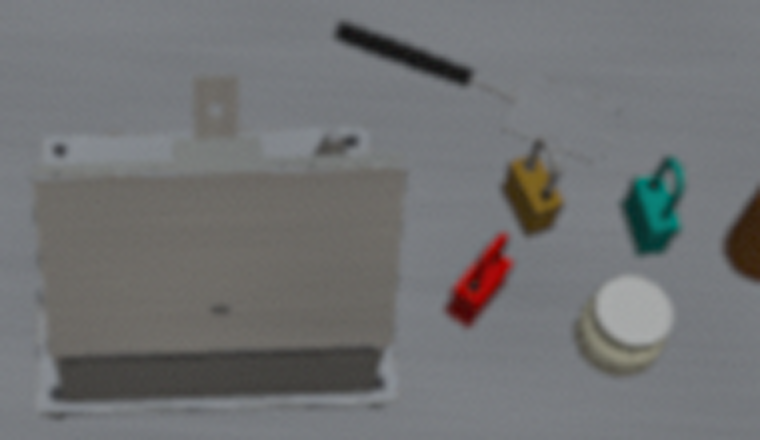

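```bash
cat > fit0.py <<'E'
from h import *
from scipy.optimize import least_squares
def lidp(th,d,y,z):  # d from hinge to front, z above underside
    return [78-d*np.cos(th)+z*np.sin(th), y, 130.5+d*np.sin(th)+z*np.cos(th)]
def w(p,P):
    x,y,yaw,h=p[:4]; c,s=np.cos(yaw),np.sin(yaw)
    return [x+c*P[0]-s*P[1], y+s*P[0]+c*P[1], h+P[2]]
T,S=cam('top'),cam('scene')
def pts(p):
    th=p[4]
    top=[((-165,140,30),(200,225.6)),((-165,-140,30),(294.5,214.4)),((-94,0,89),(244.2,195)),((-119.5,15,89),(240.5,205)),((-119.5,-15,89),(250.8,204.4)),
     (lidp(th,153,123,5),(189.7,148)),(lidp(th,153,-123,5),(289.2,136)),(lidp(th,0,123,5),(192.5,134)),(lidp(th,0,-123,5),(281.7,124))]
    sc=[(lidp(th,153,-123,5),(218.7,194.5)),(lidp(th,153,123,5),(312,192.5)),(lidp(th,0,-123,5),(224.5,238.7)),(lidp(th,0,123,5),(305.5,237)),
     ((85,-140,30),(220,253)),((85,140,30),(308.7,251.2)),((-165,-140,30),(220.7,184.5)),((-165,140,30),(302,183))]
    return top,sc
def res(p):
    top,sc=pts(p); r=[]
    for L,C in((top,T),(sc,S)):
        r.append(proj([w(p,a) for a,_ in L],C)-np.array([b for _,b in L]))
    return np.vstack(r).ravel()
if __name__=='__main__':
    s=least_squares(res,[600,17,0.1,0,0.85],loss='soft_l1')
    print(s.x,np.degrees(s.x[2])); print(np.round(res(s.x).reshape(-1,2),1))
    p=s.x
    print('eye',w(p,(-94,0,86)),'lidedge',w(p,lidp(p[4],143,0,5)))
E
python3 fit0.py
```

```text
[6.18247896e+02 1.98729802e+01 9.52817771e-02 3.30655760e-01
 1.10436270e+00] 5.459243694446497
[[-1.   1.1]
 [ 0.5  1.4]
 [ 0.3 -0.3]
 [-0.3 -0.6]
 [ 0.1 -1.2]
 [-0.6 -0.2]
 [ 1.1  0.9]
 [ 0.1  0.1]
 [ 0.2  0.5]
 [-0.5  1. ]
 [ 0.   0.1]
 [-2.2  1.2]
 [ 2.9  0.2]
 [-0.3  0.5]
 [ 1.2 -0.6]
 [ 0.4 -0.1]
 [ 0.1 -1.1]]
eye [np.float64(524.6742681188881), np.float64(10.930039127520274), np.float64(86.33065575979478)] lidedge [np.float64(636.3237848966871), np.float64(21.60051411543177), np.float64(260.8035962966432)]
```

```bash
python3 - <<'E'
from h import *
goto([470,150,260],[180,0,95.5])
o=get_obs(); im=get_image('wrist'); cv2.imwrite('pics/c_w.png',im[:,:,::-1]); np.save('c_o.npy',o,allow_pickle=True)
print(o['t'],o['tcp_pos'],o['ee_rot'])
print([(round(d['score'],2),np.round(d['extent'],1)) for d in spot_in('padlock','wrist')][:5])
E
```

```text
2.3417 [469.91864075 150.5880979  260.02330841] [ 1.79997312e+02 -1.99451732e-02  9.55403227e+01]
[(0.82, array([447.7, 216.3,  64.4,  63.2])), (0.81, array([366.6, 196.4,  48.1,  62.1])), (0.79, array([311.4, 262.8,  51.5,  70.8])), (0.51, array([124.4, 260.6, 248.8, 246.8])), (0.45, array([ 62.4, 382.1,  35.3,   3.9]))]
```

View pics/c_w.png

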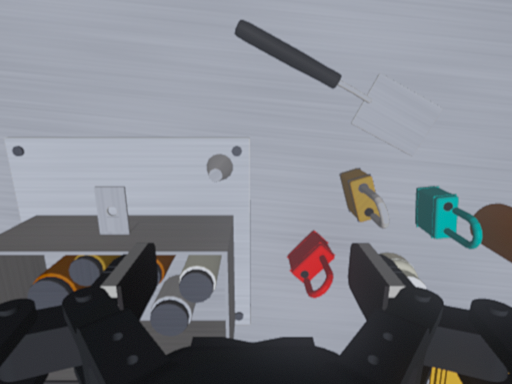

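The wrist view shows the padlock at (362,196), the eye tab at (112,210) and the nozzle at (217,168). I need a closer look to tell heel from toe.

```bash
python3 - <<'E'
from h import *
im=cv2.imread('pics/c_w.png')
cv2.imwrite('pics/d1.png',cv2.resize(im[160:235,330:400],None,fx=8,fy=8,interpolation=cv2.INTER_CUBIC))
cv2.imwrite('pics/d2.png',cv2.resize(im[125:255,0:260],None,fx=3,fy=4,interpolation=cv2.INTER_CUBIC))
E
```

```text
(no output)
```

View pics/d1.png

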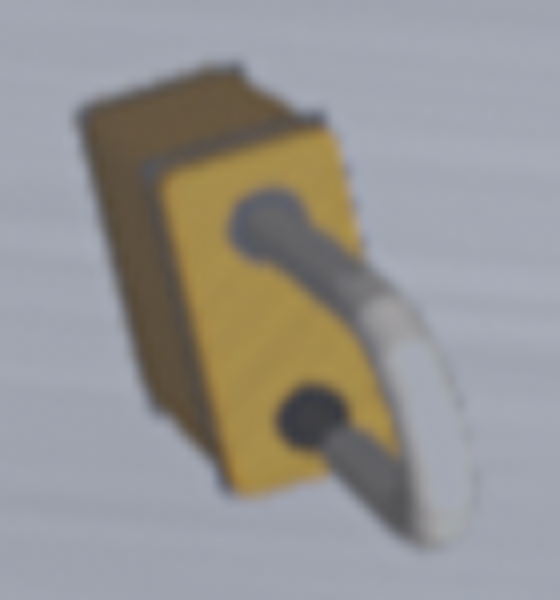

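View pics/d2.png

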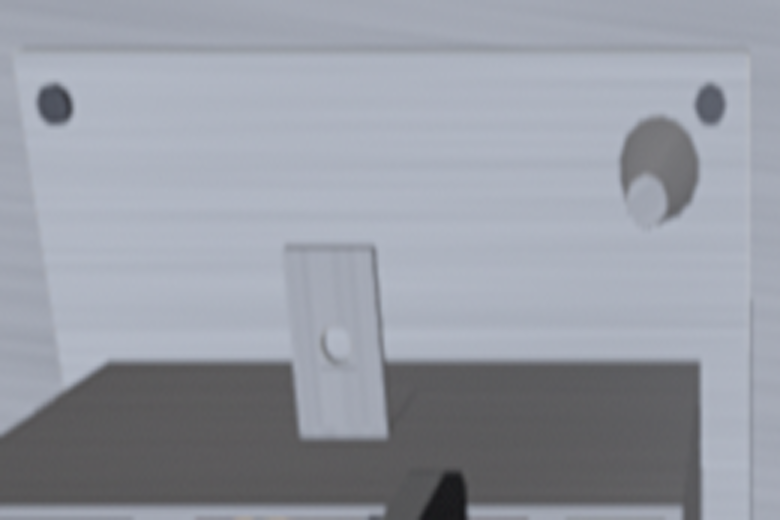

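```bash
cat > fit1.py <<'E'
from fit0 import *
o=np.load('c_o.npy',allow_pickle=True).item(); W=cam('wrist',o)
wp=[((-165,140,30),(250,137.5)),((-165,-140,30),(5,137.5)),((-72,-120,30),(36.7,215.5)),((-72,120,30),(233.3,215.5)),((-72,120,130),(227.7,250.8)),
 ((-119.5,-15,89),(95,186.2)),((-119.5,15,89),(125,186.2)),((-94,0,89),(111.5,210.7))]
def rw(p): return proj([w(p,a) for a,_ in wp],W)-np.array([b for _,b in wp])
pl=[((-26,-13,52),(349,181)),((-26,13,52),(370,174.8)),((26,-13,52),(359.4,221.5)),((-26,-13,0),(340,174.4)),((-26,13,0),(359.4,168.5)),((26,-13,0),(349.4,210.6)),((-15,0,52),(363.1,188.1)),((15,0,52),(369.1,211.9))]
def rp(q): return (proj([w((*q,0),a) for a,_ in pl],W)-np.array([b for _,b in pl]))
s=least_squares(lambda p:np.r_[res(p)*.5,rw(p).ravel()],[618,20,.095,0,1.1],loss='soft_l1'); p=s.x
q=least_squares(lambda q:rp(q).ravel(),[500,280,.25]).x
if __name__=='__main__':
    print(p,np.degrees(p[2])); print(np.round(rw(p),1)); print(np.round(res(p).reshape(-1,2),1))
    print('eye',w(p,(-94,0,86)),'lidedge',w(p,lidp(p[4],143,0,5)))
    s2=least_squares(lambda p:rw(p).ravel(),[618,20,.095,0]); print('wrist only',s2.x)
    print('padlock',q,np.degrees(q[2])); print(np.round(rp(q),1))
E
python3 fit1.py
```

```text
[6.17176083e+02 2.05950413e+01 9.35208532e-02 9.71141913e-01
 1.11173318e+00] 5.3583501850177555
[[-0.4 -0. ]
 [-0.3 -0.9]
 [-0.  -1.9]
 [-0.1 -1.4]
 [-0.6 -0.5]
 [ 0.1  2.6]
 [-0.1  2.6]
 [ 1.4  2.1]]
[[-1.3  1.4]
 [ 0.2  1.8]
 [ 0.   0.1]
 [-0.7 -0.2]
 [-0.2 -0.8]
 [-1.  -0.3]
 [ 0.8  0.9]
 [-0.1  0.4]
 [ 0.   0.9]
 [-0.3  0.7]
 [ 0.4 -0. ]
 [-1.9  0.8]
 [ 3.2 -0.2]
 [-0.1  0. ]
 [ 1.5 -0.9]
 [ 0.7 -0.5]
 [ 0.4 -1.4]]
eye [np.float64(523.5868523879693), np.float64(11.816889971505137), np.float64(86.97114191335693)] lidedge [np.float64(636.2103725472195), np.float64(22.380352180895443), np.float64(261.8816106233301)]
wrist only [6.16494256e+02 2.08765881e+01 9.41089255e-02 1.62944951e+00]
padlock [4.95263381e+02 2.83689573e+02 4.20440286e-01] 24.089453923522747
[[ 0.8  1.6]
 [ 2.5  0.6]
 [ 1.1  2.2]
 [-2.1 -1.6]
 [-1.7 -2. ]
 [-1.7 -1.2]
 [ 0.2 -0.1]
 [ 0.2 -0. ]]
```

```bash
python3 - <<'E'
from fit1 import *
yaw=p[2]; ey=[180,0,95.4]
print('th',p[4])
def tc(th,dx=11,dz=0):
    P=lidp(th,143,0,5); return np.array(w(p,[P[0]+dx,P[1],P[2]+dz]))
th0=p[4]
grip(0)
goto(tc(th0,35,50),ey)
move_l(tc(th0,25,-3),speed=200)
o=get_obs(); f0=o['wrist_force'].copy(); print('t',o['t'],f0)
for th in np.r_[np.linspace(th0-.05,0.1,7)]:
    move_l(tc(th,11,0),speed=130)
    o=get_obs(); print(round(th,2),np.round(o['wrist_force'],1),np.round(o['tcp_pos'],1))
print(o['t'])
im=get_image('wrist'); cv2.imwrite('pics/e_w.png',im[:,:,::-1])
E
```

```text
th 1.1117331776183843
t 4.5833 [ 0.8059045   0.26099786 -0.23219159]
1.06 [ 0.4 -0.5 -0.2] [641.7  23.  261.3]
0.9 [0.2 0.4 0. ] [621.5  21.  246.9]
0.74 [-0.6  0.2 -0. ] [603.8  19.4 231.1]
0.58 [-0.5  0.4  0.6] [589.1  18.1 213.6]
0.42 [-0.1 -0.5  0.1] [577.3  17.  193.9]
0.26 [ 0.8 -0.3  0.2] [569.   16.2 172.6]
0.1 [0.6 0.2 0.1] [564.1  15.7 150.2]
6.8417
```

View pics/e_w.png

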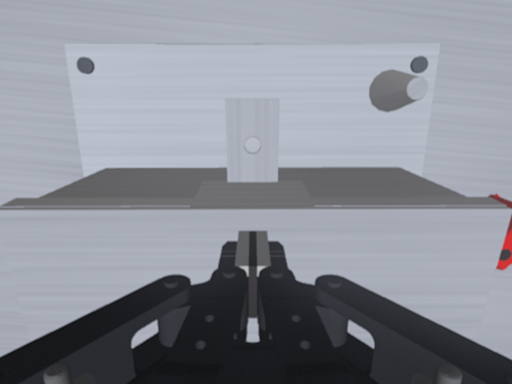

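```bash
python3 - <<'E'
from fit1 import *
o=get_obs(); c=o['tcp_pos'].copy()
z=c[2]
tgt=w(p,lidp(0,143,0,5)); print('lid top z est',tgt[2])
while z>tgt[2]-8:
    z-= 3 if z>tgt[2]+6 else 1
    move_l([c[0],c[1],z],speed=60)
    o=get_obs(); print(round(z,1),np.round(o['tcp_pos'],1),np.round(o['wrist_force'],1))
    if o['wrist_force'][2]>8: break
print(o['t'])
im=get_image('top'); cv2.imwrite('pics/f_t.png',cv2.resize(im[115:235,175:305],None,fx=6,fy=5)[:,:,::-1])
o=get_obs();im=get_image('wrist'); cv2.imwrite('pics/f_w.png',im[:,:,::-1]);np.save('f_o.npy',o,allow_pickle=True)
E
```

```text
lid top z est 136.47222562881916
147.9 [565.2  15.6 148.4] [0.1 1.  0.8]
144.9 [564.8  15.7 144.8] [-0.1 -0.4  0.8]
141.9 [564.5  15.7 141.5] [ 0.  -0.8 -0. ]
140.9 [564.5  15.7 140.6] [ 0.   0.2 -0.5]
139.9 [564.7  15.7 139.8] [ 0.6 -1.1  0.2]
138.9 [564.8  15.7 139.1] [-0.7 -0.7  2.2]
137.9 [564.8  15.7 139.1] [-2.6  0.8  6.7]
136.9 [564.9  15.7 139.1] [-5.1  0.5 10.2]
8.8917
```

View pics/f_t.png

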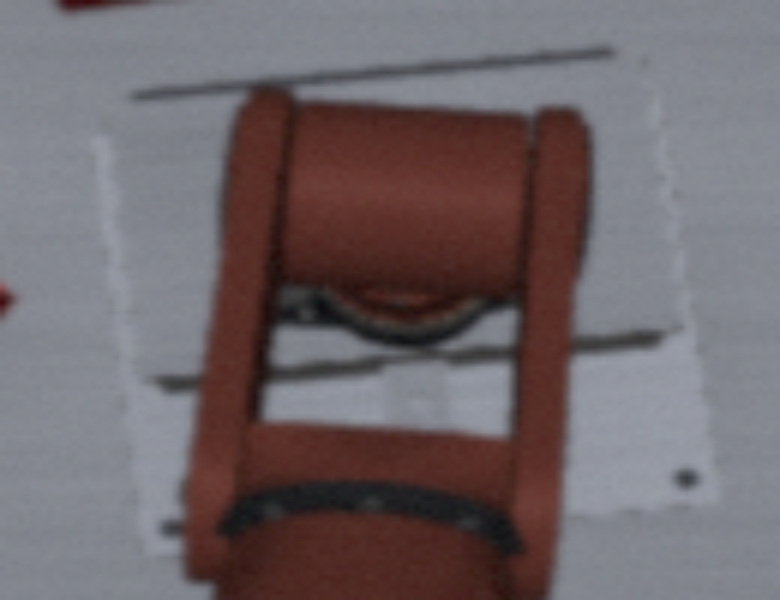

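View pics/f_w.png

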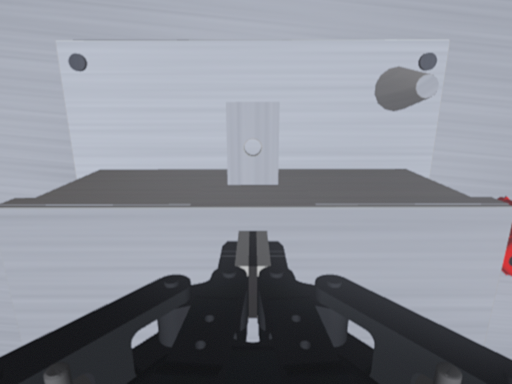

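The lid is shut: the height holds at 139.1 while the force rises, which puts the plate top at about z=33.6. Next I refine the chest pose from this view.

```bash
python3 - <<'E'
from h import *
im=cv2.imread('pics/f_w.png')
cv2.imwrite('pics/g1.png',cv2.resize(im[90:215,190:320],None,fx=6,fy=4.8,interpolation=cv2.INTER_CUBIC))
cv2.imwrite('pics/g2.png',cv2.resize(im[25:215,0:512],None,fx=1.5,fy=3,interpolation=cv2.INTER_CUBIC))
E
```

```text
(no output)
```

View pics/g1.png

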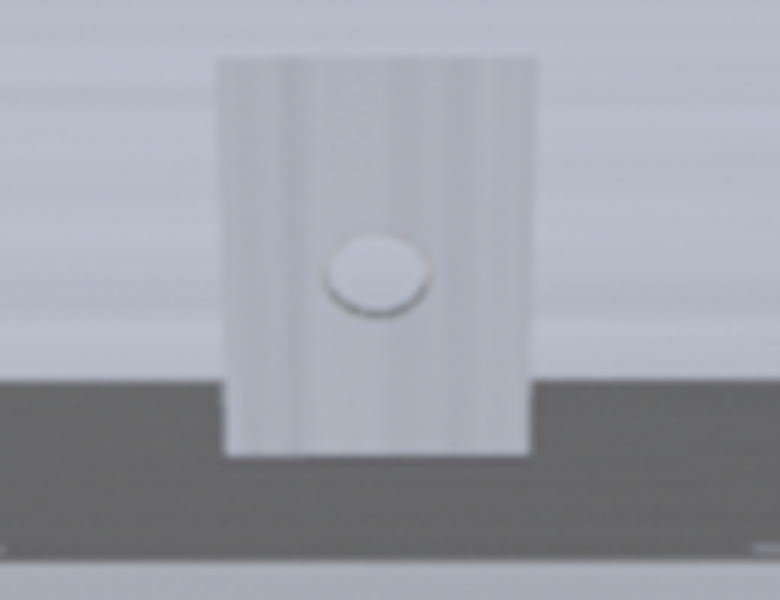

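View pics/g2.png

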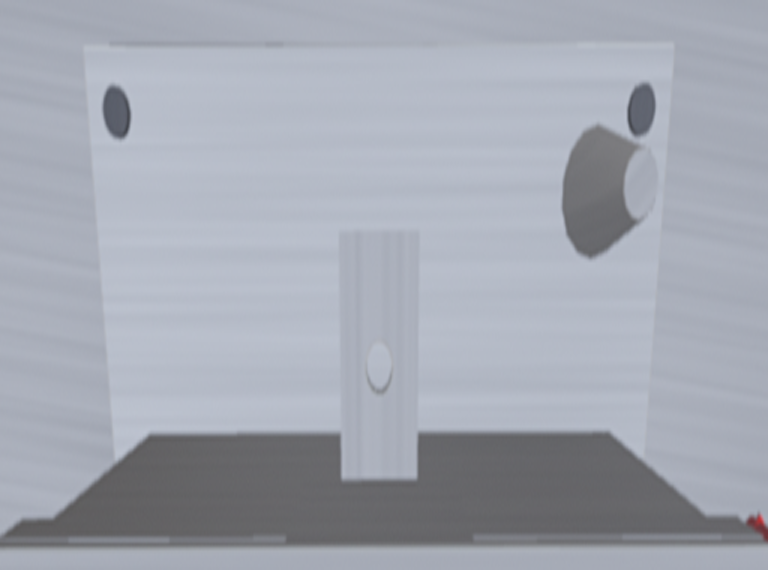

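```bash
cat > fit2.py <<'E'
from fit1 import *
of=np.load('f_o.npy',allow_pickle=True).item()
fp=[((-165,-140,30),(56.3,39.3)),((-165,140,30),(448.5,39.3)),((-72,-120,30),(99.7,169)),((-72,120,30),(406.3,169)),
 ((-120.,-15,92),(225.6,101.7)),((-120.,15,92),(279.1,101.7)),((-75,-15,92),(227.3,184.6)),((-75,15,92),(277.9,184.6)),((-94,0,92),(252.4,146.9))]
fp[4]=((-119.5,-15,92),fp[4][1]);fp[5]=((-119.5,15,92),fp[5][1])
def camoff(o,d):
    K,D,R,t=cam('wrist',o); return K,D,R,t+d[:3]
H=3.6
def r2(v):
    P=(v[0],v[1],v[2],H); d=v[3:6]
    a=proj([w(P,x) for x,_ in fp],camoff(of,d))-np.array([b for _,b in fp])
    c=proj([w(P,x) for x,_ in wp],camoff(o,d))-np.array([b for _,b in wp])
    return a,c
if __name__=='__main__':
  for reg in (1000,0.3):
    s=least_squares(lambda v:np.r_[r2(v)[0].ravel(),r2(v)[1].ravel()*.7,v[3:6]*reg],[617,20,.094,0,0,0],loss='soft_l1')
    a,c=r2(s.x); print(reg,s.x,np.degrees(s.x[2])); print(np.round(np.c_[a],1).tolist()); print(np.round(c,1).tolist())
    P=(*s.x[:3],H); print('eye',w(P,(-94,0,86)))
E
python3 fit2.py
```

```text
1000 [ 6.16949192e+02  2.08562402e+01  9.53872281e-02  5.73726345e-10
 -5.66798100e-07  2.04871146e-06] 5.465285587604744
[[-1.9, -0.5], [2.3, -0.9], [0.0, -0.8], [-0.6, -1.1], [0.4, 4.7], [0.5, 4.7], [0.4, -1.0], [0.1, -1.0], [0.4, 4.9]]
[[-0.4, -0.2], [-2.0, -0.6], [-1.3, -1.2], [-0.1, -1.0], [-0.7, 0.4], [-1.1, 3.1], [-1.0, 3.1], [0.4, 2.7]]
eye [np.float64(523.376507537138), np.float64(11.903431757646615), 89.6]
0.3 [ 6.16914342e+02  2.07069979e+01  9.48440561e-02  3.52085306e-03
 -3.34414521e-01  1.41872936e+00] 5.4341641271021155
[[-0.7, -0.2], [1.0, -0.4], [0.7, -1.2], [-1.6, -1.3], [0.4, 4.7], [0.1, 4.7], [0.4, -1.6], [-0.3, -1.6], [0.2, 4.6]]
[[-0.4, -0.3], [-1.1, -0.8], [-0.6, -1.6], [-0.1, -1.4], [-0.7, -0.2], [-0.5, 2.7], [-0.6, 2.7], [0.9, 2.3]]
eye [np.float64(523.3368089132358), np.float64(11.805016769918824), 89.6]
```

```bash
sed -i 's/-119.5,/-122.5,/g; s/(-94,0,92)/(-97,0,92)/' fit2.py; sed -i 's/-119.5,/-122.5,/g; s/((-94,0,89)/((-97,0,89)/; s/(-94,0,86)/(-97,0,86)/' fit0.py fit1.py fit2.py; python3 fit2.py; python3 fit1.py | tail -22; python3 - <<'E'
from fit1 import *
for sub in ([6,7],):
  print(least_squares(lambda q:rp(q)[sub].ravel(),[500,280,.25]).x)
E
```

```text
1000 [ 6.17444825e+02  2.08983597e+01  9.51947771e-02 -1.68720514e-10
 -5.60489460e-07  2.02781371e-06] 5.454258958670988
[[-1.7, 0.2], [2.2, -0.1], [0.1, -0.2], [-0.7, -0.4], [0.3, 0.1], [0.6, 0.0], [0.4, -0.2], [0.1, -0.2], [0.4, 0.6]]
[[-0.4, 0.3], [-1.9, -0.2], [-1.2, -0.8], [-0.1, -0.6], [-0.7, 0.9], [-1.4, 0.6], [-1.3, 0.7], [0.1, 0.4]]
eye [np.float64(520.884002304339), np.float64(11.678406356151813), 89.6]
0.3 [ 6.17481700e+02  2.08285762e+01  9.51629795e-02 -7.92288085e-03
 -2.72719944e-01  1.19011407e+00] 5.4524370884161515
[[-0.8, 0.7], [1.1, 0.4], [0.7, -0.4], [-1.5, -0.6], [0.3, 0.2], [0.3, 0.2], [0.4, -0.5], [-0.2, -0.6], [0.3, 0.5]]
[[-0.4, 0.2], [-1.1, -0.2], [-0.6, -1.1], [-0.1, -0.9], [-0.7, 0.4], [-0.9, 0.4], [-0.9, 0.5], [0.5, 0.1]]
eye [np.float64(520.9205844442109), np.float64(11.611693261578619), 89.6]
 [ 0.7  0.8]
 [-0.3  0.2]
 [-0.2  0.6]
 [-0.1  0.8]
 [ 0.5 -0.1]
 [-1.8  1. ]
 [ 3.3 -0. ]
 [ 0.1  0.3]
 [ 1.6 -0.8]
 [ 0.7 -0.3]
 [ 0.5 -1.3]]
eye [np.float64(521.3332510626859), np.float64(11.739834821518304), np.float64(87.19683018216618)] lidedge [np.float64(636.2373335651085), np.float64(22.713774881869735), np.float64(261.7931368324689)]
wrist only [6.17669174e+02 2.13527599e+01 9.63027278e-02 1.93142087e+00]
padlock [4.95263671e+02 2.83685767e+02 4.20440311e-01] 24.089455372000614
[[ 0.8  1.6]
 [ 2.5  0.6]
 [ 1.1  2.2]
 [-2.1 -1.6]
 [-1.7 -2. ]
 [-1.7 -1.2]
 [ 0.2 -0.1]
 [ 0.2 -0. ]]
[4.95329133e+02 2.83431864e+02 4.21155508e-01]
```

```bash
cat >> h.py <<'E'
CH=(617.46,20.85,0.09516,3.6)
def cw(P):
    x,y,a,h=CH; c,s=np.cos(a),np.sin(a)
    return np.array([x+c*P[0]-s*P[1], y+s*P[0]+c*P[1], h+P[2]])
def wc(P):
    x,y,a,h=CH; c,s=np.cos(a),np.sin(a); d=np.array(P)-[x,y,h]
    return np.array([c*d[0]+s*d[1],-s*d[0]+c*d[1],d[2]])
E
python3 - <<'E'
from h import *
o=get_obs(); c=o['tcp_pos']
move_l([c[0]-5,c[1]+30,190],speed=250)
goto([495.3,283.5,190],[180,0,114.1])
grip(40,40)
o=get_obs(); im=get_image('wrist'); cv2.imwrite('pics/h_w.png',im[:,:,::-1]); np.save('h_o.npy',o,allow_pickle=True)
print(o['t'],o['tcp_pos'],o['ee_rot'],o['wrist_force'])
C=cam('wrist',o)
q=(495.3,283.5,.421,0)
def ww(P):
    x,y,a,h=q; return [x+np.cos(a)*P[0]-np.sin(a)*P[1],y+np.sin(a)*P[0]+np.cos(a)*P[1],P[2]]
for P in [(-15,0,52),(15,0,52),(0,0,108)]: print(P,proj(ww(P),C))
E
```

```text
10.825 [495.55898871 283.07066739 190.07280486] [1.79992305e+02 2.36634032e-03 1.14054108e+02] [-0.02929257  0.8754318  -1.03755358]
(-15, 0, 52) [[252.50822758 165.81994381]]
(15, 0, 52) [[252.54178797 198.24820554]]
(0, 0, 108) [[252.59553135 200.62900236]]
```

View pics/h_w.png

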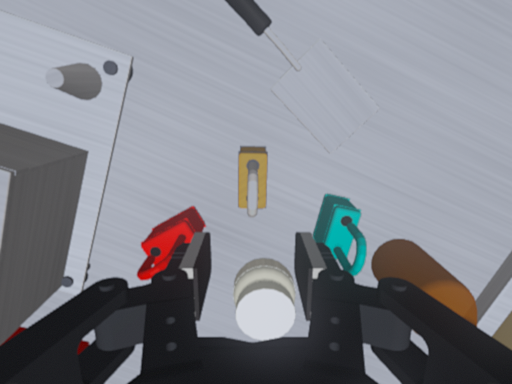

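```bash
python3 - <<'E'
from h import *
move_l([495.3,283.5,86],speed=120)
o=get_obs(); print(o['tcp_pos'],np.round(o['wrist_force'],1))
grip(0,40)
o=get_obs(); print(o['t'],o['tcp_pos'],np.round(o['wrist_force'],1),o['grip_width'])
zg=o['tcp_pos'][2]
move_l([495.3,283.5,100],speed=80)
o=get_obs(); print(o['t'],o['tcp_pos'],np.round(o['wrist_force'],1),o['grip_width'],zg)
im=get_image('wrist'); cv2.imwrite('pics/i_w.png',im[:,:,::-1])
E
```

```text
[496.13466018 283.87479412  86.92715275] [ 0.9  0.2 -0.3]
12.2833 [496.10188961 283.7590169   87.01709638] [ 0.3 -1.   2. ] 6.590840232860906
12.6083 [495.36144921 283.58458323 100.28215112] [-0.4 -1.4 -4.2] 6.590838482449042 87.01709638126859
```

View pics/i_w.png

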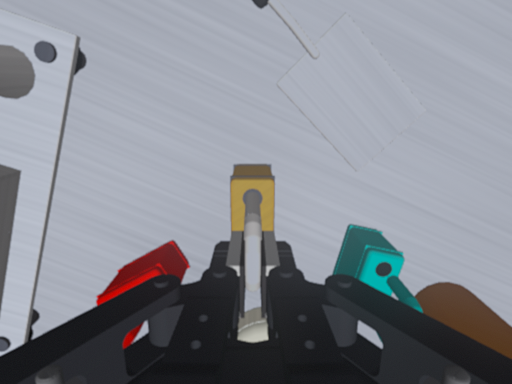

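```bash
python3 - <<'E'
from h import *
R=[180,0,95.45]
move_l([495.3,283.5,205],speed=250)
t=cw((-154,0,0)); t[2]=205
goto(t,R)
t[2]=126; move_l(t,speed=120)
t[2]=122.6; move_l(t,speed=40)
o=get_obs(); print(o['t'],o['tcp_pos'],wc(o['tcp_pos']),o['ee_rot'],np.round(o['wrist_force'],1))
im=get_image('wrist'); cv2.imwrite('pics/j_w.png',im[:,:,::-1]);np.save('j_o.npy',o,allow_pickle=True)
im=get_image('scene'); cv2.imwrite('pics/j_s.png',cv2.resize(im[150:260,210:400],None,fx=4,fy=4,interpolation=cv2.INTER_CUBIC)[:,:,::-1])
im=get_image('top'); cv2.imwrite('pics/j_t.png',cv2.resize(im[150:240,180:310],None,fx=6,fy=6,interpolation=cv2.INTER_CUBIC)[:,:,::-1])
E
```

```text
15.3667 [464.50954432   6.15969986 123.0999937 ] [-1.53654282e+02 -9.10281509e-02  1.19499994e+02] [1.79949841e+02 1.15543970e-02 9.54474945e+01] [-0.   0.9 -3.7]
```

View pics/j_w.png

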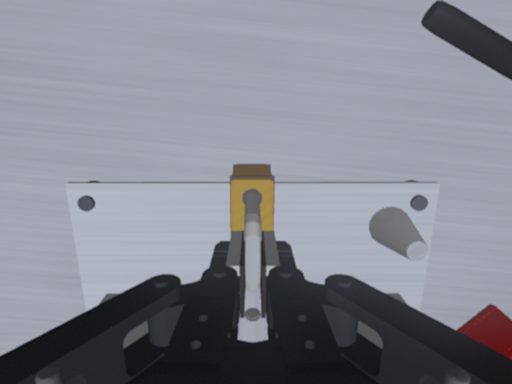

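View pics/j_s.png

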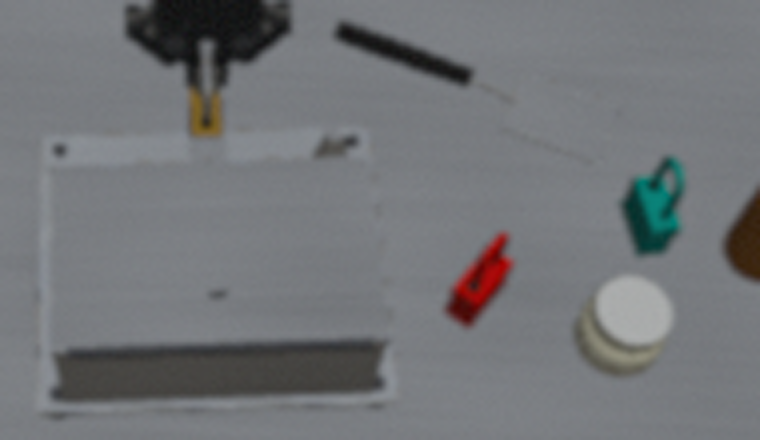

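View pics/j_t.png

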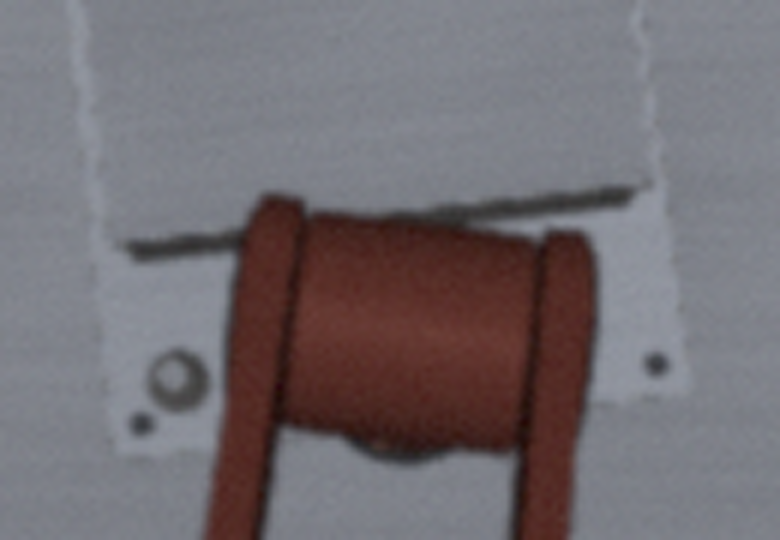

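```bash
python3 - <<'E'
from h import *
a=CH[2]; ux=np.array([np.cos(a),np.sin(a),0])
f0=get_obs()['wrist_force']
def fx(o): return float((o['wrist_force']-f0)@ux)
for x in [-135,-125,-117,-115,-114,-113.3,-112.6,-112,-111.4,-110.8,-110.2,-109.6,-109,-108.4]:
    t=cw((x,0,0)); t[2]=122.3
    move_l(t,speed=60 if x<-116 else 15)
    o=get_obs(); f=fx(o); print(x,np.round(wc(o['tcp_pos']),2),np.round(o['wrist_force']-f0,1),round(f,1))
    if f<-3: break
print(o['t'])
im=get_image('wrist'); cv2.imwrite('pics/k_w.png',im[:,:,::-1]);np.save('k_o.npy',o,allow_pickle=True)
im=get_image('scene'); cv2.imwrite('pics/k_s.png',cv2.resize(im[150:230,220:320],None,fx=7,fy=7,interpolation=cv2.INTER_CUBIC)[:,:,::-1])
E
```

```text
-135 [-1.3462e+02 -3.0000e-02  1.1870e+02] [1.2 1.  0. ] 1.3
-125 [-1.2451e+02 -6.0000e-02  1.1885e+02] [0.5 0.6 0.3] 0.6
-117 [-1.1646e+02 -5.0000e-02  1.1889e+02] [-0.4  1.2  0.9] -0.3
-115 [-115.03   -0.    118.68] [ 0.3  0.9 -0.2] 0.4
-114 [-1.1400e+02 -2.0000e-02  1.1871e+02] [0.3 0.1 0.7] 0.3
-113.3 [-1.1327e+02 -1.0000e-02  1.1871e+02] [0.1 0.4 0. ] 0.1
-112.6 [-1.1256e+02 -1.0000e-02  1.1873e+02] [1.  1.2 0.3] 1.1
-112 [-111.95    0.    118.71] [ 0.5 -0.   0.3] 0.5
-111.4 [-111.34    0.    118.72] [ 0.5  1.1 -0.5] 0.6
-110.8 [-1.1074e+02 -1.0000e-02  1.1872e+02] [0.9 0.9 1.1] 1.0
-110.2 [-1.1031e+02  2.0000e-02  1.1862e+02] [-0.1  1.  -0.5] 0.0
-109.6 [-1.1003e+02  5.0000e-02  1.1852e+02] [-0.7  0.4  0.5] -0.7
-109 [-1.0968e+02  5.0000e-02  1.1844e+02] [-2.7  0.1  0.3] -2.6
-108.4 [-1.0928e+02  4.0000e-02  1.1834e+02] [-4.4 -0.2  0.7] -4.4
19.3667
```

View pics/k_w.png

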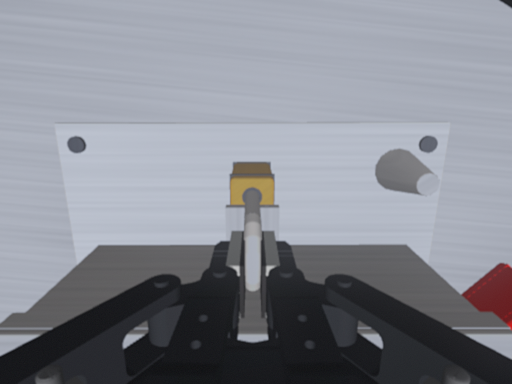

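View pics/k_s.png

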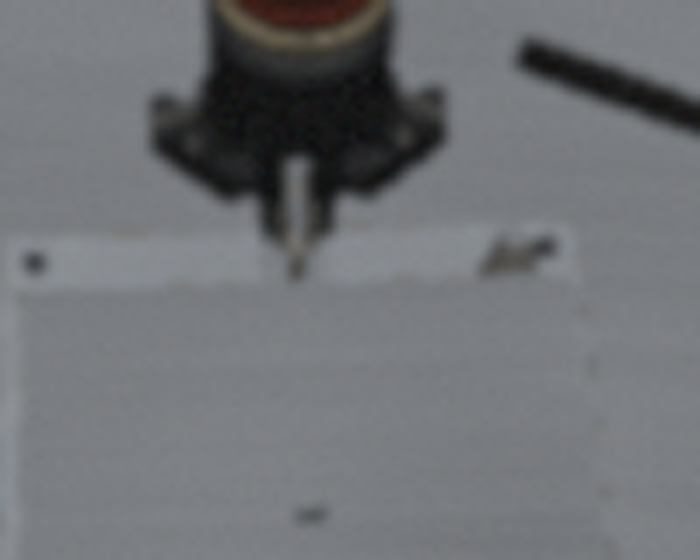

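```bash
python3 - <<'E'
from h import *
t=cw((-110.3,0,0)); t[2]=122; move_l(t,speed=15)
f0=get_obs()['wrist_force']; print(f0)
z=122
while z>117:
    z-=.5; t[2]=z; move_l(t,speed=20)
    o=get_obs(); d=o['wrist_force']-f0; print(z,np.round(wc(o['tcp_pos']),2),np.round(d,1))
    if d[2]>4: break
print(o['t'])
E
```

```text
[-2.92638298 -0.02092927 -4.11695951]
121.5 [-1.0988e+02  1.0000e-02  1.1813e+02] [ 0.7 -0.3  1.6]
121.0 [-1.0997e+02 -7.0000e-02  1.1753e+02] [ 0.8 -0.2  1.5]
120.5 [-1.100e+02 -9.000e-02  1.172e+02] [ 1.4 -0.5  3.2]
120.0 [-109.9    -0.17  117.12] [-0.6 -0.9  7.3]
20.7417
```

```bash
python3 - <<'E'
from h import *
grip(34)
o=get_obs(); print(o['t'],np.round(o['wrist_force'],1),o['grip_width'])
c=o['tcp_pos'].copy()
move_l([c[0],c[1],170],speed=150)
t=cw((15,0,0)); t[2]=205
move_l(t,speed=250)
o=get_obs(); print(o['t'],np.round(o['wrist_force'],1))
im=get_image('wrist'); cv2.imwrite('pics/l_w.png',im[:,:,::-1]);np.save('l_o.npy',o,allow_pickle=True)
C=cam('wrist',o)
pp=proj([cw((-97,0,92)),cw((-97,0,96)),cw((-112,0,138))],C); print(pp)
u,v=pp[0].astype(int)
cv2.imwrite('pics/l_z.png',cv2.resize(im[max(v-50,0):v+50,u-65:u+65],None,fx=6,fy=6,interpolation=cv2.INTER_CUBIC)[:,:,::-1]); print(u,v)
E
```

```text
21.1167 [ 0.5 -0.4 -0.4] 33.90156370913046
22.2667 [-0.5 -0.2  0.1]
[[2.52019428e+02 4.37331132e+01]
 [2.52019336e+02 4.27077741e+01]
 [2.52013565e+02 2.21341353e-01]]
252 43
```

View pics/l_w.png

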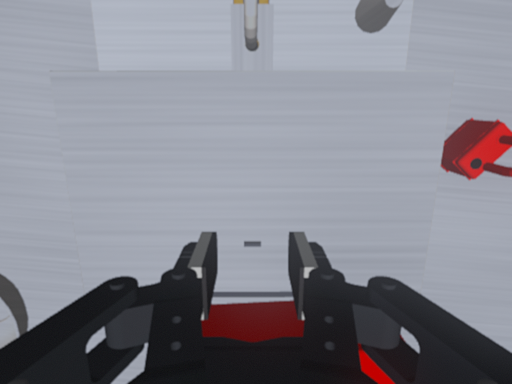

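View pics/l_z.png

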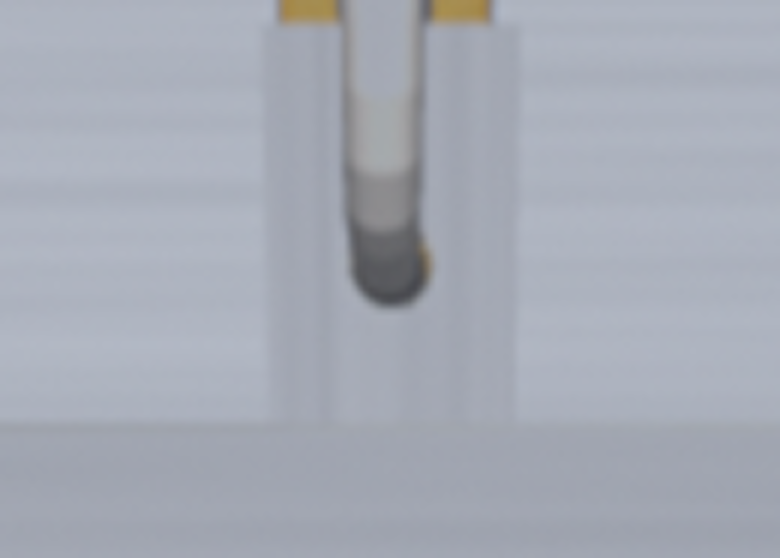

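```bash
cat > press.py <<'E'
from h import *
import sys
grip(0)
t=cw((-111.5,-0.5,0)); t[2]=165; move_l(t,speed=250)
t[2]=146; move_l(t,speed=100)
f0=get_obs()['wrist_force'].copy(); print(get_obs()['t'],f0)
z=146; top=141.6
while z>112:
    a=get_obs()['tcp_pos'][2]; d=top-a
    z-= 1.5 if d<10 else 0.7
    t[2]=z; move_l(t,speed=25)
    o=get_obs(); d=top-o['tcp_pos'][2]; f=o['wrist_force']-f0
    print(round(z,1),'depth',round(d,2),np.round(f,1))
    if f[2]>20 or (d<9 and f[2]>8): print('STOP'); break
    if d>23.3 : print('deep'); break
print(o['t'])
im=get_image('wrist'); cv2.imwrite('pics/m_w.png',im[:,:,::-1])
E
python3 press.py
```

```text
23.7667 [-0.84829386 -0.25591917 -0.61897634]
144.5 depth -3.27 [1.7 0.5 0.5]
143.0 depth -1.43 [ 0.8 -0.5  0.1]
141.5 depth 0.01 [1.  0.6 0.2]
140.0 depth 1.25 [-0.1  0.6  2.8]
138.5 depth 2.98 [0.5 0.3 3.1]
137.0 depth 4.58 [1.2 1.3 4. ]
135.5 depth 6.13 [ 0.8 -0.4  3.7]
134.0 depth 7.59 [-0.8 -0.4  4.3]
132.5 depth 9.1 [0.9 0.1 4.3]
131.0 depth 10.6 [ 0.9 -0.1  3.3]
130.3 depth 11.26 [ 1.3 -0.1  3.9]
129.6 depth 11.98 [ 2.  -0.2  3.5]
128.9 depth 12.4 [1.2 0.7 4.5]
128.2 depth 12.57 [-0.9  0.   8. ]
127.5 depth 12.97 [-0.6  0.3  9.6]
126.8 depth 13.55 [-1.5  0.3  9.7]
126.1 depth 14.22 [-0.8 -0.5  9.4]
125.4 depth 14.91 [-0.7 -0.1 10.7]
124.7 depth 15.36 [-0.9  0.1 11.9]
124.0 depth 16.11 [-1.1 -0.5 12. ]
123.3 depth 16.55 [-2.4  0.  12.7]
122.6 depth 17.39 [-0.7  0.3 12.2]
121.9 depth 17.9 [-2.2  0.8 12.9]
121.2 depth 18.42 [-2.6 -0.6 13.9]
120.5 depth 20.09 [-1.1 -1.   8.1]
119.8 depth 21.23 [-0.4 -0.7  6.4]
119.1 depth 23.02 [ 2.4 -0.3  1.6]
118.4 depth 23.46 [1.2 0.7 3.3]
deep
30.7667
```

The force profile shows the shackle passing through the eyes and the pawl snapping. I'll lift off and check.

```bash
python3 - <<'E'
from h import *
t=cw((-111.5,-0.5,0)); t[2]=124; move_l(t,speed=60)
f0=get_obs()['wrist_force'].copy()
for z in (121,119.5,118.5,117.8,117):
    t[2]=z; move_l(t,speed=25); o=get_obs(); print(z,'depth',round(141.6-o['tcp_pos'][2],2),np.round(o['wrist_force']-f0,1))
    if (o['wrist_force']-f0)[2]>8: break
t[2]=190; move_l(t,speed=200)
t=cw((-60,0,0)); t[2]=240; move_l(t,speed=250)
o=get_obs(); print(o['t']); im=get_image('wrist'); cv2.imwrite('pics/n_w.png',im[:,:,::-1])
C=cam('wrist',o); print(proj([cw((-112,0,115)),cw((-112,0,138))],C))
goto([250,300,300],[180,0,95])
for n in('scene','top'):
    im=get_image(n); cv2.imwrite(f'pics/n_{n}.png',im[:,:,::-1])
print(get_obs()['t'])
E
```

```text
121 depth 21.22 [-2.   0.1  0.7]
119.5 depth 22.28 [-1.2  0.4 -0.1]
118.5 depth 23.08 [-0.3  0.8  0.5]
117.8 depth 23.42 [-1.2 -0.7  3.7]
117 depth 24.17 [-2.8  0.3  4.7]
33.2833
[[252.13200951 126.66833007]
 [252.13975978 128.8438363 ]]
34.9917
```

View pics/n_w.png

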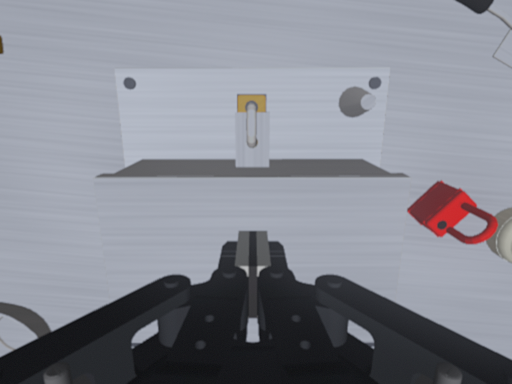

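View pics/n_scene.png

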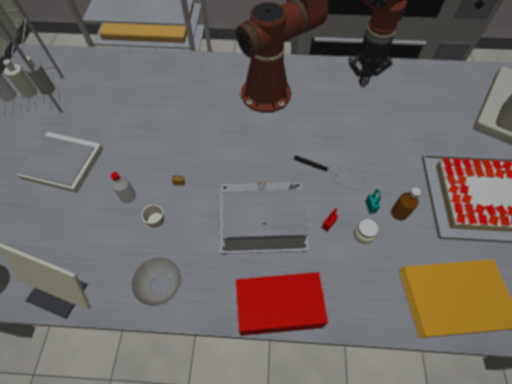

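View pics/n_top.png

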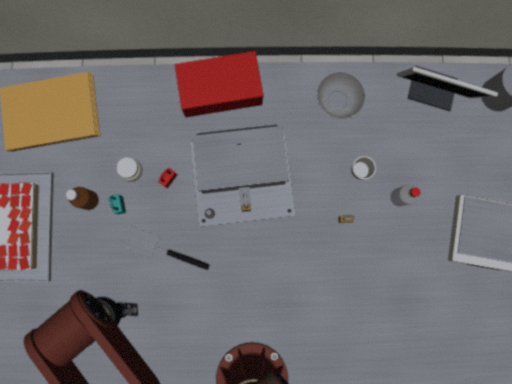

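The re-touch met the bow only at about 23 mm depth, so the shackle stayed down. The wrist view shows the toe through the eye at (252,142), and the counter items look unmoved.

```bash
python3 -c "
from station import *
print(sign_off(), get_obs()['t'])"
```

```text
the job is handed in; nothing more can be done
the job is handed in; nothing more can be done
```

The chest is locked and the job is handed in. The last clock reading, just before sign-off, was 35 s of the 72 s.

- **Lid:** I pushed it shut with about 10 N; the height held at 139.1 mm as the force rose, so it was fully down.
- **Padlock:** I picked the brass padlock up by its bow and slid it onto the tabs until the heel touched, at about 4 N. Then I lowered it to the base plate (about 7 N at contact) and let go.
- **Click:** I pressed the shackle down with closed fingertips. The force peaked at 13.9 N and fell to 1.6 N at 23.0 mm, which fits the pawl catching.

**Last checks**
- After lifting off, a light re-touch met no resistance until about 23 mm, so the shackle stayed down.
- The wrist picture showed the toe through the eye.
- The nozzle, look-alikes and other items looked unmoved in the pictures.
- The arm is parked clear of everything.

**Disagreement:** the eye tab measured about 3 mm further forward than I first calculated. It fits if "22 mm in front of the box" is measured from the lid's front, so I used the measured position. Just before pressing, the padlock sat up to about 1 mm off-centre sideways at the bow and about 0.4 mm at the toe, and the shackle still went in without catching.

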